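# Spring-punch two drill spots on a mould-clamp bracket

### The job

Take the orange spring punch out of its leaning holder and mark the two drill spots on the clamped steel bracket blank: first the one in the red ring, then the one in the blue ring. For each, hold the punch upright with its point inside the ring and press straight down until its spring snaps, without ramming it hard against its stop or letting it off anywhere else. Then put the punch fully back in its leaning holder and let go, leaving the other things on the bench where they are.

Things in the scene. Friction and masses are not known exactly. Their poses are not given: they have to be found in the camera images.
- punch: Automatic spring centre punch, about 0.2 kg, seated in the holder at the start. Origin: centre of the underside of its round brass collar (36 mm wide, 6 mm thick); z runs along the punch from point to grip end. Above the collar is the grip; below it a round steel barrel 16 mm wide, tapering from z = -28 mm to 11 mm wide at its nose, z = -40 mm.
- punch_grip (a point): Centre of the punch's orange square grip, 30 mm above the collar's underside. The grip is 22 x 22 mm, flats square to the punch's x and y, from z = 6 to 54 mm, with a flat steel button above to 58 mm.
- punch_nose (a point): Centre of the barrel's lower end, on its axis, 40 mm below the collar's underside. Here a thin steel point comes out, sticking out 12 to 18 mm: the amount is set by an adjuster, differs each time, and cannot be seen while the punch is in the holder.
- punch_spring (a joint): How far the point is pressed into the punch, m. 0 at rest; the push starts near 4 N, grows to 9 to 13 N near 0.005, then snaps down to 2 to 5 N; it counts as snapped past 0.006, and at 0.010 there is a hard stop. It springs out and re-arms when lifted.
- holder: Blue square steel tube leaning 30 degrees, more or less to the robot's right, fixed on a wooden stand, 29 mm wide outside, bore 19 x 19 mm, 76 mm deep. Origin: centre of its open mouth, about 88 mm above the bench; z points out of the mouth along the tube's axis, y is level. The seated punch has its collar flat on the mouth and its axes along the tube's.
- jig: Plywood drilling jig, fixed, 130 x 250 x 18 mm, origin at the centre of its underside, long side along its y. It carries the bracket blank: a steel strip 60 x 190 mm whose top is 36 mm above the bench, held at both ends by low clamps with red handles, none higher than 55 mm, farther than 70 mm from the centre.
- red_spot: Red painted ring, 20 mm outside and 12 mm inside, on the blank's top face; origin at its centre on the face. To be punched first. Red and blue may lie either way round.
- blue_spot: Blue painted ring of the same size on the blank's top face; origin at its centre on the face. To be punched second.
- dye_bottle: Bystander: bottle 34 mm wide, 65 mm high, behind the jig. Origin under its centre.
- scraper: Bystander: spatula 170 mm long lying beside the stand, origin at its middle on the bench.
- mould_half: Bystander: white plaster half mould, 90 x 120 x 65 mm, origin under its centre.
- plaster_cone: Bystander: white plaster cone, 90 mm wide, 110 mm high, origin under its centre.
- mug: Bystander: white mug 80 mm wide, 90 mm high, origin under its centre.
- spanner: Bystander: spanner 160 mm long lying on the bench near the robot, origin at its middle.
- spare_blank: Bystander: spare steel blank 60 x 130 x 6 mm lying on the bench near the robot, origin under its centre.
Not all that is in view belongs to the job. Leave any purple or white look-alike of the punch alone. Leave any pink look-alike of the part that bears holder alone.

How it is judged:
On the way, in this order (a step that is already met when the one before it is completed fails the run):
1. the upright punch snaps with its point inside the red ring (value of joint punch_spring above 0.006 m and horizontal distance between punch_nose and red_spot below 0.008 m and angle between punch's own z axis and vertical below 0.14 rad and contact force between punch and jig above 0.7 N), for 0.02 s.
2. then the upright punch snaps with its point inside the blue ring (value of joint punch_spring above 0.006 m and horizontal distance between punch_nose and blue_spot below 0.008 m and angle between punch's own z axis and vertical below 0.14 rad and contact force between punch and jig above 0.7 N), for 0.02 s.
At the end, for the whole second after the job is handed in: Both spots have been punched, red then blue, and the punch is back in the leaning holder, point down: its collar within 8 mm of the mouth's centre, within 7 degrees of the tube's axis, at rest and released (distance between punch and holder below 0.008 m and angle between the z axis of punch and the z axis of holder, either way round below 0.12 rad and z of punch_nose in the frame of holder below -0.03 m and linear speed of punch below 0.02 m/s); the robot touches nothing.
It fails at once if the punch is rammed: more than 24 N on the jig or blank (contact force between punch and jig above 24 N).
It fails at once if the punch is let off on the jig outside both rings (value of joint punch_spring above 0.006 m and contact force between punch and jig above 0.7 N and not (horizontal distance between punch_nose and red_spot below 0.012 m or horizontal distance between punch_nose and blue_spot below 0.012 m)).
It fails at once if a bystander is pushed more than 25 mm or knocked over (distance of any of dye_bottle, scraper, mould_half, plaster_cone, mug, spanner, spare_blank from where it was at the start of the episode above 0.025 m or angle between any of dye_bottle, scraper, mould_half, plaster_cone, mug, spanner, spare_blank's own z axis and vertical above 0.5 rad).
It also fails if it takes over 58 s, if anything falls off the work surface, if the arm or the gripper's body presses on something with over 40 N, if the wrist force passes 120 N, or if a joint passes its speed limit or range.

### The arm

A 6-joint arm with a two-finger parallel gripper is mounted at the origin on the work surface. World frame = base frame: x ahead of the robot, y to its left, z up, the work surface at z = 0. Lengths are in m, angles in rad, forces in N, time in s.
With the tool pointing down it reaches from about 0.275 to 0.725 m from the base axis. Payload 5.6 kg.
Tool frame: the origin (TCP) lies at the very end of the fingers, on their centre line; the grasp point (between the pads) lies 19 mm behind it; z points along the fingers, y is the line along which they close (so a half turn about z gives the same grasp; the last joint's range is limited). The gripper opens to 85 mm and grips with 20 to 120 N. Pads are 22 mm wide; open, the fingers measure 114 mm over their backs; the gripper's body (76 mm by 85 mm) begins 54 mm behind the grasp point. The pads swing forward as they close: fully open they stand 13 mm farther back than shut.
Start: joints at [1.385, 0.255, 0.108, 0, -1.424, -0.285], TCP at [0.249, 0.49, 0.203] pointing down, gripper open.
Joint ranges: [-2.95, 2.95], [-1.21, 1.97], [-1.09, 1.5], [-2.87, 1.71], [-2.94, -0.07], [-3.05, 3.05]. Speed limits (rad/s): [2.57, 2.57, 3.14, 3.14, 3.14, 3.14].

### API

Orientations are given as a unit quaternion [w, x, y, z].
In Python, from rig import bot, viewer gives the robot as it stands.
- The arm moves only by the shell command python3 -m handwheel 'ROWS' [OPENING] [FORCE]. ROWS is JSON, a list of rows, each a list of 2 entries, a list of its own where there are three numbers: the shift along the tool's x, y, z in m, then the turn, a rotation vector about the tool's x, y, z in degrees. In form: [[[tx, ty, tz], [ax, ay, az]], ...]. A call has 1 to 12 rows; each row shifts and turns the commanded pose from where the row before left it, along the tool's axes as they then stand; what a row does not reach is not made up. A row lasts 1/10 s, in which the tool goes at most 50 mm and 8.59 degrees, less where a joint would pass 70% of its speed; a pose out of reach is approached as far as the arm can. A call is refused whole if a number of a shift passes 0.05 or a number of a turn 8.59, either way. A call with a gripper value outside its range is refused whole. OPENING is the opening, from 0 (shut) to 1 (fully open), set as the call begins (- or left out, the last holds). The fingers move at their own pace and stop on an object; FORCE is the grip in N (left out, the last holds). Time passes only in rows, so rows that do not move let the fingers close. It gives the time, the measured TCP pose, the force, the opening and the grip force at its end, in the units of the state.
- bot.observe(): the state, without advancing time (a new reading comes with each control period).
- viewer.capture(name): name is "scene" or "top" or "wrist"; returns the picture (384x512x3 uint8, red, green, blue); there is no depth.
- viewer.calibration(name): a dict with "K" (3x3 intrinsics, pixels), "cam_to_world" (4x4, takes a point from camera to world coordinates); the wrist camera has in their place "tool_from_camera" (4x4, takes a point from camera to tool coordinates, whose origin is the TCP and whose axes are the flange's). Camera axes: x right, y down, z forward; pixel columns grow to the right and rows downward; lengths in m; the calibration is good to about 2 mm. A picture is of the moment at which its call begins: read the wrist's pose just before it. calibration takes no time and is no camera call.
- bot.finish_job(): hands the job in; it is judged then, once.
The state is a dict: "t": time; "joint_pos": joint angles; "qd": joint speeds; "joint_efforts": joint torques, N m; "eef_pos": TCP position; "eef_rot": TCP orientation; "wrist_force": force on the tool from outside, world axes, zero at the start; "ft_torque": the same for the moment, N m; "finger_gap": finger opening in m; "finger_force": force on a finger pad.
Only numpy, scipy, OpenCV 4.12 (cv2) and the standard library are available. Lean on these libraries where they do the work, as an engineer would, in place of code of your own. Each camera call takes 0.05 s, during which the arm holds its last target. There are 200 camera calls.

## Working session

There is one attempt and no reset: what is moved stays moved. The work goes in short steps, Python scripts to look and compute and a shell command to move; the robot and the scene stay as the last step left them, time stands still between calls to the robot, and variables do not carry over. Pictures are saved under pics/ and viewed, at most 10 in all, crops included, and the job is handed in when it is done.

```bash
mkdir -p pics; ls
python3 - <<'E'
from rig import bot, viewer
import cv2,numpy as np
np.set_printoptions(precision=4,suppress=True)
s=bot.observe(); print(s)
ims=[]
for n in("scene","top"):
    im=viewer.capture(n); np.save(f'pics/{n}.npy',im); cv2.imwrite(f'pics/{n}.png',cv2.resize(im[:,:,::-1],(800,600),interpolation=cv2.INTER_CUBIC))
for n in("scene","top","wrist"):print(viewer.calibration(n))
E
```

```text
pics
{'t': 0.0, 'joint_pos': array([ 1.3846,  0.2557,  0.107 , -0.0005, -1.4239, -0.2846]), 'qd': array([-0.0007, -0.0004,  0.0006, -0.0007,  0.0002, -0.0003]), 'joint_efforts': array([ -0.    , -38.663 ,  23.7932,   5.3652,  -0.0062,   0.    ]), 'eef_pos': array([0.2492, 0.4897, 0.2025]), 'eef_rot': array([ 0.0009,  0.9724, -0.2333, -0.0002]), 'wrist_force': array([0.3469, 0.2952, 0.4299]), 'ft_torque': array([-0.0172, -0.0008, -0.0339]), 'finger_force': 0.0, 'finger_gap': 0.08518831449229049}
{'K': array([[470.5929,   0.    , 253.5477],
       [  0.    , 470.5929, 190.7979],
       [  0.    ,   0.    ,   1.    ]]), 'cam_to_world': array([[ 0.6654,  0.4607, -0.5874,  1.3219],
       [ 0.7464, -0.3938,  0.5365, -0.693 ],
       [ 0.0159, -0.7954, -0.6058,  0.8824],
       [ 0.    ,  0.    ,  0.    ,  1.    ]])}
{'K': array([[392.2134,   0.    , 256.1751],
       [  0.    , 392.2134, 188.5758],
       [  0.    ,   0.    ,   1.    ]]), 'cam_to_world': array([[ 0.0014, -0.9982,  0.0596,  0.4699],
       [-1.    , -0.0015, -0.0013,  0.0056],
       [ 0.0014, -0.0596, -0.9982,  1.2636],
       [ 0.    ,  0.    ,  0.    ,  1.    ]])}
{'K': array([[333.6859,   0.    , 259.9978],
       [  0.    , 333.6859, 189.6058],
       [  0.    ,   0.    ,   1.    ]]), 'tool_from_camera': array([[-0.0015, -0.9589, -0.2838,  0.0715],
       [ 1.    , -0.0011, -0.0015,  0.0003],
       [ 0.0011, -0.2838,  0.9589, -0.1694],
       [ 0.    ,  0.    ,  0.    ,  1.    ]])}
```

View pics/scene.png

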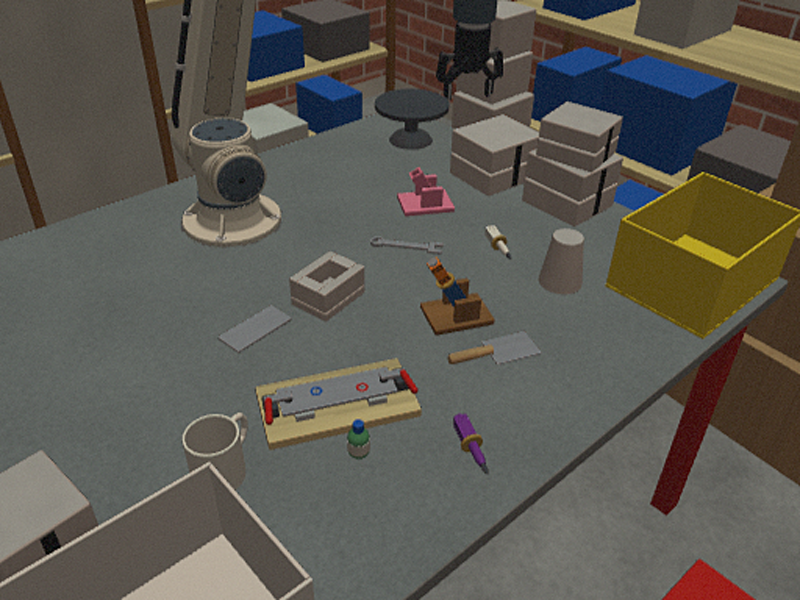

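View pics/top.png

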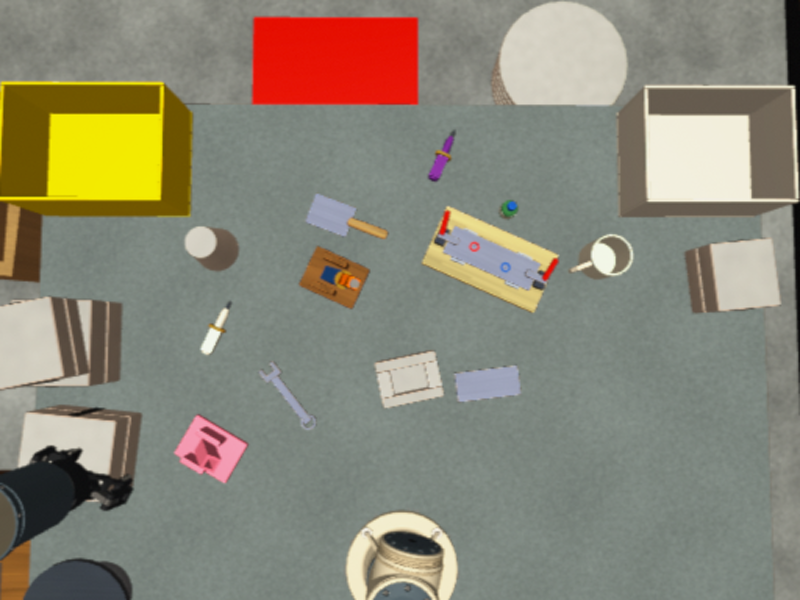

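The scene view shows the orange punch in its holder at about (440,275) and the rings at (317,391) blue and (362,387) red. In the top view, punch and holder are at (340,278), red ring (474,246), blue ring (505,267), bottle (509,209). Purple, white and pink are look-alikes.

```bash
cat > h.py <<'E'
import numpy as np,cv2
from rig import bot,viewer
from scipy.spatial.transform import Rotation as R
np.set_printoptions(precision=4,suppress=True)
def rot(s): q=s['eef_rot']; return R.from_quat([q[1],q[2],q[3],q[0]]).as_matrix()
def pose(n,s=None):
    c=viewer.calibration(n)
    if n!='wrist': return c['K'],np.array(c['cam_to_world'])
    T=np.eye(4);T[:3,:3]=rot(s);T[:3,3]=s['eef_pos'];return c['K'],T@c['tool_from_camera']
def ray(KT,p):
    K,T=KT; d=T[:3,:3]@np.linalg.solve(K,[p[0],p[1],1.]); return T[:3,3],d/np.linalg.norm(d)
def plane(KT,p,z): o,d=ray(KT,p); return o+d*(z-o[2])/d[2]
def tri(a,b):
    (o1,d1),(o2,d2)=a,b; A=np.stack([d1,-d2],1); t=np.linalg.lstsq(A,o2-o1,rcond=None)[0]
    p,q=o1+d1*t[0],o2+d2*t[1]; return (p+q)/2,np.linalg.norm(p-q)
def blobs(im,hr,smin,vmin,box,amin=4):
    h=cv2.cvtColor(im,cv2.COLOR_RGB2HSV).astype(int)
    H=h[...,0]; a,b=hr; m=((H>=a)&(H<=b)) if a<=b else ((H>=a)|(H<=b))
    m&=(h[...,1]>=smin)&(h[...,2]>=vmin); k=np.zeros_like(m); x0,y0,x1,y1=box; k[y0:y1,x0:x1]=1; m&=k
    n,l,st,c=cv2.connectedComponentsWithStats(m.astype(np.uint8))
    return [(c[i],st[i]) for i in range(1,n) if st[i][4]>=amin]
def proj(KT,X):
    K,T=KT; p=K@(T[:3,:3].T@(np.asarray(X)-T[:3,3])); return p[:2]/p[2]
E
python3 - <<'E'
from h import *
im={n:np.load(f'pics/{n}.npy') for n in('scene','top')}
P={n:pose(n) for n in im}
bx={'scene':[(185,240,252,265),(265,160,310,200)],'top':[(290,145,340,182),(195,160,235,195)]}
for n in im:
    for nm,hr,b in(('red',(170,8),0),('blue',(100,125),0),('orange',(5,20),1),('tube',(100,125),1)):
        for c,st in blobs(im[n],hr,140 if nm!='orange' else 190,60,bx[n][b]):
            print(n,nm,c,st,plane(P[n],c,.036 if b==0 else .1))
E
```

```text
scene red [231.1818 247.0909] [228 245   8   5  22] [ 0.6417 -0.1455  0.036 ]
scene blue [202.2    250.3333] [199 248   7   5  15] [ 0.6027 -0.2087  0.036 ]
scene orange [281.2542 174.339 ] [275 166  13  17  59] [0.5568 0.1126 0.1   ]
top red [303.5  155.25] [302 155   4   2   4] [ 0.6486 -0.145   0.036 ]
top red [303.5    159.3333] [301 158   6   3   6] [ 0.6356 -0.1449  0.036 ]
top blue [323.3333 168.6667] [321 168   5   3   6] [ 0.6062 -0.2072  0.036 ]
top blue [323.  172.6] [321 172   5   2   5] [ 0.5938 -0.206   0.036 ]
top orange [219.7431 176.6181] [207 165  25  22 144] [0.5748 0.1126 0.1   ]
top orange [213. 187.] [211 185   4   4   9] [0.5438 0.1324 0.1   ]
top tube [210.2203 175.2203] [206 171  10  10  59] [0.5789 0.141  0.1   ]
```

```bash
cat >> h.py <<'E'
def frame(pz,ysign_ref):
    "tool axes for punch axis pz, y level and close to ysign_ref"
    z=-np.asarray(pz)/np.linalg.norm(pz); y=np.cross([0,0,1.],z) if abs(z[2])<.999 else np.array(ysign_ref,float)
    y/=np.linalg.norm(y); y*=np.sign(y@ysign_ref); return np.stack([np.cross(y,z),y,z],1)
def plan(p,Rt,n=None,s=None,step=.035):
    s=s or bot.observe(); R0=rot(s); p0=s['eef_pos']; rv=R.from_matrix(R0.T@Rt).as_rotvec()
    n=n or int(max(1,np.ceil(np.linalg.norm(p-p0)/step),np.ceil(np.degrees(np.linalg.norm(rv))/8)))
    print('n',n,'dist',np.linalg.norm(p-p0),'rot',np.degrees(rv)); out=[]
    for i in range(n):
        Ri=R0@R.from_rotvec(rv*i/n).as_matrix(); out.append([[round(float(v),4) for v in Ri.T@(p-p0)/n],[round(float(v),2) for v in np.degrees(rv/n)]])
    print(str(out).replace(' ',''))
E
python3 - <<'E'
from h import *
y=np.array([-.943,.33,0]);y/=np.linalg.norm(y)
plan(np.array([.575,.09,.28]),np.stack([np.cross(y,[0,0,-1]),y,[0,0,-1]],1),n=16)
E
```

```text
n 16 dist 0.5214677671892268 rot [ 0.0766 -0.0741 82.3118]
[[[0.0295,0.013,-0.0048],[0.0,-0.0,5.14]],[[0.0305,0.0103,-0.0048],[0.0,-0.0,5.14]],[[0.0313,0.0076,-0.0048],[0.0,-0.0,5.14]],[[0.0319,0.0047,-0.0048],[0.0,-0.0,5.14]],[[0.0322,0.0018,-0.0048],[0.0,-0.0,5.14]],[[0.0322,-0.0011,-0.0048],[0.0,-0.0,5.14]],[[0.032,-0.0039,-0.0048],[0.0,-0.0,5.14]],[[0.0315,-0.0068,-0.0048],[0.0,-0.0,5.14]],[[0.0308,-0.0096,-0.0048],[0.0,-0.0,5.14]],[[0.0298,-0.0123,-0.0048],[0.0,-0.0,5.14]],[[0.0286,-0.0149,-0.0048],[0.0,-0.0,5.14]],[[0.0271,-0.0174,-0.0048],[0.0,-0.0,5.14]],[[0.0254,-0.0198,-0.0048],[0.0,-0.0,5.14]],[[0.0236,-0.022,-0.0048],[0.0,-0.0,5.14]],[[0.0215,-0.024,-0.0048],[0.0,-0.0,5.14]],[[0.0193,-0.0258,-0.0048],[0.0,-0.0,5.14]]]
```

```bash
python3 -m handwheel '[[[0.0295,0.013,-0.005],[0,0,5.14]],[[0.0305,0.0103,-0.005],[0,0,5.14]],[[0.0313,0.0076,-0.005],[0,0,5.14]],[[0.032,0.0047,-0.005],[0,0,5.14]],[[0.032,0.0018,-0.005],[0,0,5.14]],[[0.032,-0.001,-0.005],[0,0,5.14]],[[0.032,-0.004,-0.005],[0,0,5.14]],[[0.0315,-0.007,-0.005],[0,0,5.14]]]' 1
python3 -m handwheel '[[[0.031,-0.0096,-0.005],[0,0,5.14]],[[0.03,-0.0123,-0.005],[0,0,5.14]],[[0.0286,-0.015,-0.005],[0,0,5.14]],[[0.027,-0.0174,-0.005],[0,0,5.14]],[[0.0254,-0.02,-0.005],[0,0,5.14]],[[0.0236,-0.022,-0.005],[0,0,5.14]],[[0.0215,-0.024,-0.005],[0,0,5.14]],[[0.0193,-0.026,-0.005],[0,0,5.14]],[[0,0,0],[0,0,0]],[[0,0,0],[0,0,0]]]'
python3 - <<'E'
from h import *
s=bot.observe(); im=viewer.capture('wrist'); np.save('pics/w1.npy',im); np.save('pics/w1s.npy',s,allow_pickle=True)
cv2.imwrite('pics/w1.png',cv2.resize(im[:,:,::-1],(800,600),interpolation=cv2.INTER_CUBIC)); print(s['eef_pos'],rot(s),s['joint_pos'])
E
```

```text
t: 0.9
eef_pos: [0.4129, 0.2895, 0.2433]
eef_rot: [0.0, 0.828, -0.561, -0.0]
wrist_force: [0.2, -0.6, 0.3]
finger_gap: 0.0856
finger_force: 0.0
t: 1.9
eef_pos: [0.5761, 0.0901, 0.2825]
eef_rot: [-0.001, -0.579, 0.815, 0.0]
wrist_force: [0.1, -0.5, -0.6]
finger_gap: 0.0855
finger_force: 0.0
[0.5761 0.0901 0.2825] [[-0.33   -0.944  -0.0015]
 [-0.944   0.33   -0.0002]
 [ 0.0007  0.0014 -1.    ]] [ 0.4228  0.3188  0.3935 -0.0005 -1.647  -0.7591]
```

View pics/w1.png

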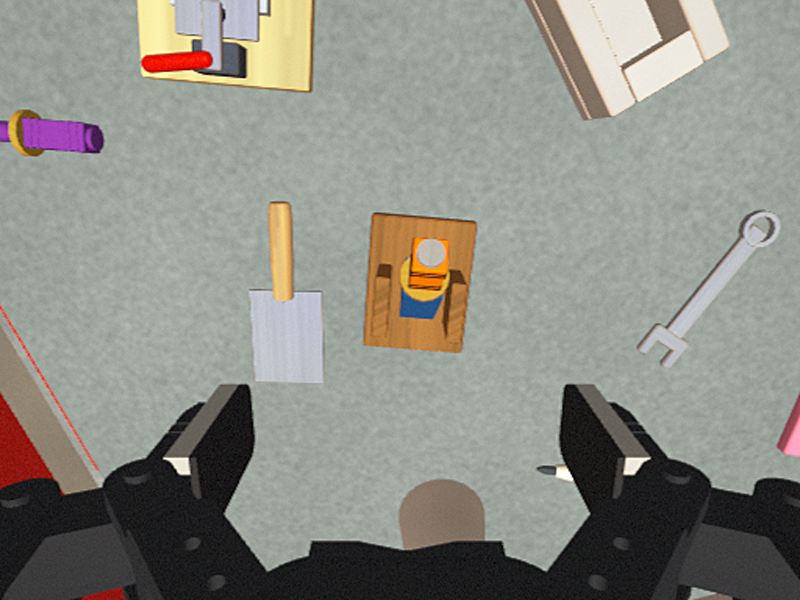

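The wrist view shows the button at (430,252), grip, gold collar around (425,280), and the blue tube. The board is turned about 4.5° from the tool, with edges (372,213)-(364,345) and (477,221)-(463,352).

Run:
```python
from h import *
im=np.load('pics/w1.npy'); s=np.load('pics/w1s.npy',allow_pickle=True).item(); W=pose('wrist',s); k=512/800
c=[plane(W,np.array(p)*k,.012) for p in((372,213),(477,221),(463,352),(364,345))]
ax=(c[0]+c[1]-c[2]-c[3]); print('board',np.array(c),'edges',np.linalg.norm(c[0]-c[1]),np.linalg.norm(c[1]-c[2]))
c2=(c[1]+c[2]-c[0]-c[3]); print('az',np.degrees(np.arctan2(ax[1],ax[0])),np.degrees(np.arctan2(c2[1],c2[0]))-90)
g=im[140:200,245:300].astype(int); hsv=cv2.cvtColor(im,cv2.COLOR_RGB2HSV).astype(int)[145:190,250:296]
m=(hsv[...,1]<60); n,l,st,cc=cv2.connectedComponentsWithStats(m.astype(np.uint8)); 
for i in range(1,n):
    if st[i][4]>20:print('btn',cc[i]+[250,145],st[i])
i=1+np.argmax(st[1:,4]);b=cc[i]+[250,145]
B=plane(W,b,.088+.058*.866); print('button',B)
for az in(-109,-111.5,-114):
    a=np.radians(az); z=np.array([.5*np.cos(a),.5*np.sin(a),.866]); M=B-.058*z
    print(az,'mouth',M,'proj collar centre*1.5625',proj(W,M+.003*z)/k,'top proj vs scene/top grip',proj(pose('top'),M+.03*z),proj(pose('scene'),M+.03*z))
```

```text
board [[0.5973 0.0668 0.012 ]
 [0.516  0.1025 0.012 ]
 [0.5632 0.2122 0.012 ]
 [0.6456 0.1759 0.012 ]] edges 0.08875925240598097 0.1193620557060269
az -113.58150148253483 66.27298636410177
btn [275.2913 161.6417] [ 17   8  18  18 254]
button [0.5591 0.0884 0.1382]
-109 mouth [0.5686 0.1158 0.088 ] proj collar centre*1.5625 [426.8263 276.8189] top proj vs scene/top grip [223.0044 179.9616] [280.4619 172.8436]
-111.5 mouth [0.5698 0.1154 0.088 ] proj collar centre*1.5625 [425.1487 276.7942] top proj vs scene/top grip [223.0776 179.7674] [280.5496 172.9598]
-114 mouth [0.5709 0.1149 0.088 ] proj collar centre*1.5625 [423.4745 276.6986] top proj vs scene/top grip [223.1592 179.5765] [280.6288 173.0779]
```

Run:
```python
from h import *
a=np.radians(-113.6); z=np.array([.5*np.cos(a),.5*np.sin(a),.866]); M=np.array([.5707,.115,.088])
plan(M+.11*z,frame(z,[-.944,.33,0]),n=6)
```

```text
n 6 dist 0.10635955893750258 rot [  1.2143 -30.0137   4.2872]
[[[0.0056,0.0028,0.0166],[0.2,-5.0,0.71]],[[0.007,0.0028,0.016],[0.2,-5.0,0.71]],[[0.0084,0.0028,0.0153],[0.2,-5.0,0.71]],[[0.0098,0.0027,0.0145],[0.2,-5.0,0.71]],[[0.011,0.0026,0.0136],[0.2,-5.0,0.71]],[[0.0122,0.0025,0.0126],[0.2,-5.0,0.71]]]
```

```bash
python3 -m handwheel '[[[0.0056,0.0028,0.0166],[0.2,-5,0.71]],[[0.007,0.0028,0.016],[0.2,-5,0.71]],[[0.0084,0.0028,0.0153],[0.2,-5,0.71]],[[0.0098,0.0027,0.0145],[0.2,-5,0.71]],[[0.011,0.0026,0.0136],[0.2,-5,0.71]],[[0.0122,0.0025,0.0126],[0.2,-5,0.71]],[[0,0,0],[0,0,0]],[[0,0,0],[0,0,0]]]'
python3 - <<'E'
from h import *
s=bot.observe(); im=viewer.capture('wrist'); np.save('pics/w2.npy',im); np.save('pics/w2s.npy',s,allow_pickle=True)
cv2.imwrite('pics/w2.png',cv2.resize(im[:,:,::-1],(800,600),interpolation=cv2.INTER_CUBIC)); print(s['eef_pos'],rot(s),s['joint_pos'])
W=pose('wrist',s); a=np.radians(-113.6); z=np.array([.5*np.cos(a),.5*np.sin(a),.866]); M=np.array([.5707,.115,.088])
x=rot(s)[:,0];y=rot(s)[:,1]
print('button pred',proj(W,M+.058*z)/.64,'collar L/R',proj(W,M+.006*z+.018*y)/.64,proj(W,M+.006*z-.018*y)/.64,'grip corners',[proj(W,M+.054*z+.011*(i*x+j*y))/.64 for i in(-1,1) for j in(-1,1)])
E
```

```text
t: 2.75
eef_pos: [0.5485, 0.0645, 0.184]
eef_rot: [0.216, -0.529, 0.808, 0.141]
wrist_force: [-0.9, 0.5, -0.5]
finger_gap: 0.0853
finger_force: 0.0
[0.5485 0.0645 0.184 ] [[-0.3465 -0.9164  0.2005]
 [-0.7941  0.4003  0.4574]
 [-0.4994 -0.0007 -0.8664]] [ 0.0459  0.1581 -0.0108 -0.5014 -1.1985 -0.3202]
button pred [405.2329 310.473 ] collar L/R [438.5646 280.826 ] [372.4123 280.9256] grip corners [array([381.4945, 330.472 ]), array([429.1222, 330.4034]), array([380.7556, 284.5052]), array([429.6531, 284.4318])]
```

View pics/w2.png

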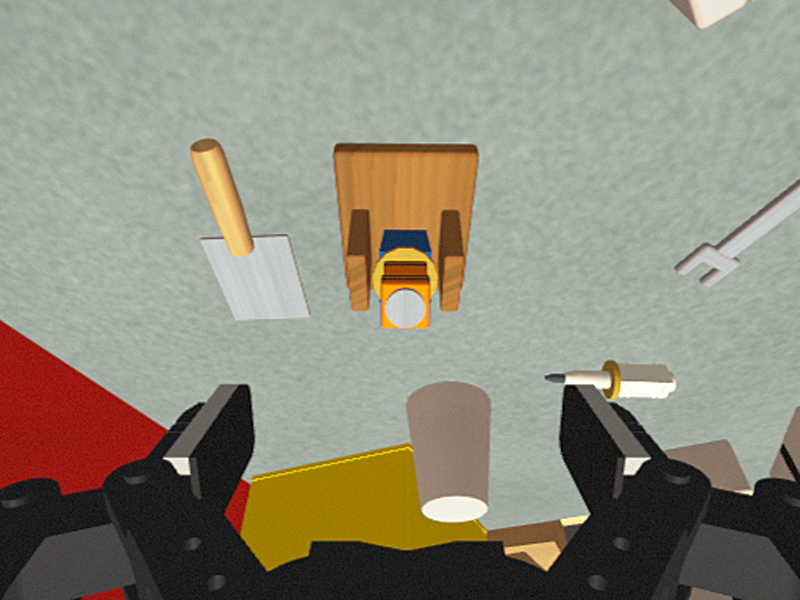

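Seen and predicted button agree: (405,309) against (405,310.5), and the collar edges match too. Go in and grip.

```bash
python3 -m handwheel '[[[0.0005,0,0.02],[0,0,0]],[[0,0,0.02],[0,0,0]],[[0,0,0.02],[0,0,0]],[[0,0,0.02],[0,0,0]],[[0,0,0.0175],[0,0,0]],[[0,0,0],[0,0,0]],[[0,0,0],[0,0,0]]]'
python3 -m handwheel '[[[0,0,0],[0,0,0]],[[0,0,0],[0,0,0]],[[0,0,0],[0,0,0]],[[0,0,0],[0,0,0]],[[0,0,0],[0,0,0]],[[0,0,0],[0,0,0]],[[0,0,0],[0,0,0]],[[0,0,0],[0,0,0]]]' 0 80
python3 -c "
from h import *
s=bot.observe();print(s['eef_pos'],rot(s),s['finger_gap'],s['joint_pos'],s['t'])"
```

```text
t: 3.5
eef_pos: [0.5689, 0.1098, 0.1002]
eef_rot: [0.217, -0.53, 0.807, 0.141]
wrist_force: [0.7, -0.4, 0.7]
finger_gap: 0.0857
finger_force: 0.0
t: 4.3
eef_pos: [0.5688, 0.1083, 0.0999]
eef_rot: [0.217, -0.529, 0.808, 0.141]
wrist_force: [-2.0, -3.9, 5.7]
finger_gap: 0.0196
finger_force: 80.1
[0.5688 0.1083 0.0999] [[-0.3455 -0.9164  0.2019]
 [-0.794   0.4002  0.4575]
 [-0.5001 -0.0022 -0.866 ]] 0.01964812199774515 [ 0.1293  0.2514 -0.1082 -0.5364 -0.9916 -0.2916] 4.3
```

```bash
python3 -m handwheel '[[[0,0,-0.008],[0,0,0]],[[0,0,-0.015],[0,0,0]],[[0,0,-0.02],[0,0,0]],[[0,0,-0.025],[0,0,0]],[[0,0,-0.025],[0,0,0]],[[0,0,-0.02],[0,0,0]],[[0,0,0],[0,0,0]]]'
python3 - <<'E'
from h import *
s=bot.observe(); print(s['joint_pos'],s['finger_gap'],s['wrist_force'])
y=np.array([-.9164,.4,0]);y/=np.linalg.norm(y)
plan(np.array([.642,-.145,.19]),np.stack([np.cross(y,[0,0,-1]),y,[0,0,-1]],1),n=9)
E
```

```text
t: 5.0
eef_pos: [0.5465, 0.056, 0.1994]
eef_rot: [0.218, -0.529, 0.808, 0.14]
wrist_force: [0.2, -0.4, -2.8]
finger_gap: 0.02
finger_force: 79.2
[ 0.0285  0.1456  0.0123 -0.4986 -1.2338 -0.3209] 0.019997811311467526 [ 0.1972 -0.4465 -2.8304]
n 9 dist 0.22275995259896403 rot [-0.2768 30.0654  0.006 ]
[[[0.0146,-0.0187,-0.0071],[-0.03,3.34,0.0]],[[0.015,-0.0187,-0.0063],[-0.03,3.34,0.0]],[[0.0153,-0.0187,-0.0054],[-0.03,3.34,0.0]],[[0.0156,-0.0187,-0.0045],[-0.03,3.34,0.0]],[[0.0158,-0.0187,-0.0036],[-0.03,3.34,0.0]],[[0.016,-0.0187,-0.0027],[-0.03,3.34,0.0]],[[0.0162,-0.0187,-0.0018],[-0.03,3.34,0.0]],[[0.0162,-0.0187,-0.0008],[-0.03,3.34,0.0]],[[0.0163,-0.0187,0.0001],[-0.03,3.34,0.0]]]
```

```bash
python3 -m handwheel '[[[0.0146,-0.0187,-0.0071],[-0.03,3.34,0]],[[0.015,-0.0187,-0.0063],[-0.03,3.34,0]],[[0.0153,-0.0187,-0.0054],[-0.03,3.34,0]],[[0.0156,-0.0187,-0.0045],[-0.03,3.34,0]],[[0.0158,-0.0187,-0.0036],[-0.03,3.34,0]],[[0.016,-0.0187,-0.0027],[-0.03,3.34,0]],[[0.0162,-0.0187,-0.0018],[-0.03,3.34,0]],[[0.0162,-0.0187,-0.0008],[-0.03,3.34,0]],[[0.0163,-0.0187,0],[-0.03,3.34,0]],[[0,0,0],[0,0,0]],[[0,0,0],[0,0,0]],[[0,0,0],[0,0,0]]]'
python3 - <<'E'
from h import *
s=bot.observe(); im=viewer.capture('wrist'); np.save('pics/w3.npy',im); np.save('pics/w3s.npy',s,allow_pickle=True)
cv2.imwrite('pics/w3.png',cv2.resize(im[:,:,::-1],(800,600),interpolation=cv2.INTER_CUBIC)); print(s['eef_pos'],rot(s),s['joint_pos'])
W=pose('wrist',s)
print('ring pred',proj(W,[.642,-.145,.036]),proj(W,[.601,-.2075,.036]))
for nm,hr in(('red',(170,8)),('blue',(100,125))):
    for c,st in blobs(im,hr,110,60,(60,30,460,300),15): print(nm,c,st,plane(W,c,.036))
E
```

```text
t: 6.2
eef_pos: [0.6414, -0.1431, 0.1867]
eef_rot: [-0.001, -0.548, 0.836, 0.002]
wrist_force: [-0.5, 0.1, -2.8]
finger_gap: 0.0199
finger_force: 79.3
[ 0.6414 -0.1431  0.1867] [[-0.3987 -0.9171 -0.0043]
 [-0.9171  0.3987  0.0021]
 [-0.0002  0.0047 -1.    ]] [ 0.0164  0.4816  0.3999 -0.0022 -1.4934 -0.4263]
ring pred [257.2795 165.9161] [270.8004  87.2604]
red [257.3204 165.4903] [248 156  20  20 206] [ 0.6418 -0.1454  0.036 ]
red [218.1094 239.2969] [214 235   9   9  64] [ 0.7111 -0.0896  0.036 ]
blue [271.5462  87.0201] [261  76  22  23 249] [ 0.6003 -0.2074  0.036 ]
blue [143.8799 132.5901] [132 123  24  21 383] [ 0.7277 -0.2179  0.036 ]
```

View pics/w3.png

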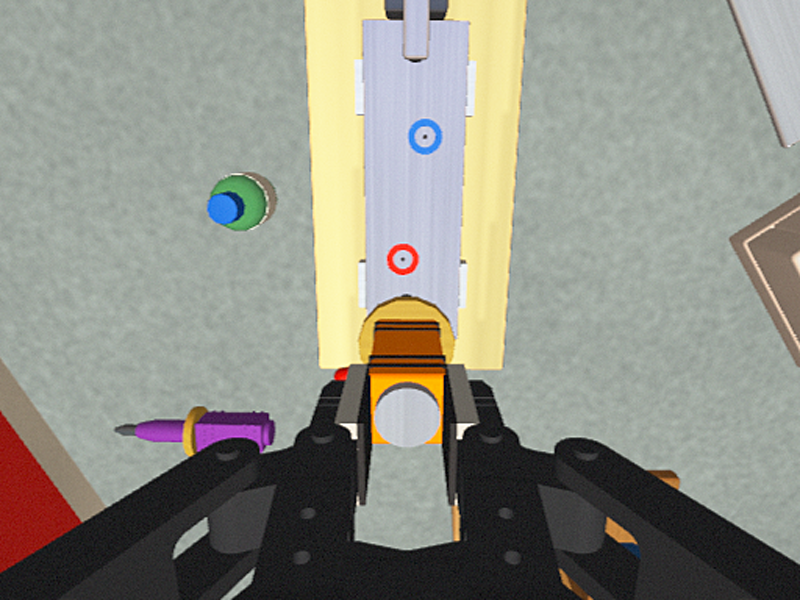

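The view shows the punch held straight, button at (407,414), point at about (407,296), red ring (402,259), blue ring (425,136). The ring positions agree with the first measurement to about 1 mm.

Run:
```python
from h import *
s=np.load('pics/w3s.npy',allow_pickle=True).item(); W=pose('wrist',s); Rt=rot(s)
for x in(-.002,0,.002): print(x,'button',proj(W,s['eef_pos']+Rt@[x,0,-.044])/.64,'tip',[proj(W,s['eef_pos']+Rt@[x,0,d])/.64 for d in(.0658,.0718)])
y=np.array([-.9171,.3987,0]);y/=np.linalg.norm(y); F=np.stack([np.cross(y,[0,0,-1]),y,[0,0,-1]],1)
plan(np.array([.6418,-.1454,.118]),F,n=5)
```

```text
-0.002 button [404.4349 427.3856] tip [array([405.0667, 305.4227]), array([405.086 , 301.6901])]
0 button [404.4164 420.8134] tip [array([405.0576, 301.3806]), array([405.0772, 297.7319])]
0.002 button [404.3977 414.1878] tip [array([405.0484, 297.3198]), array([405.0683, 293.7557])]
n 5 dist 0.06926143424996653 rot [ 0.2237  0.014  -0.0066]
[[[0.0004,-0.0003,0.0138],[0.04,0.0,-0.0]],[[0.0004,-0.0003,0.0138],[0.04,0.0,-0.0]],[[0.0004,-0.0003,0.0138],[0.04,0.0,-0.0]],[[0.0004,-0.0003,0.0138],[0.04,0.0,-0.0]],[[0.0004,-0.0003,0.0138],[0.04,0.0,-0.0]]]
```

```bash
python3 -m handwheel '[[[0.0003,-0.0004,0.015],[0.04,0,0]],[[0,-0.0004,0.015],[0.04,0,0]],[[0,-0.0004,0.015],[0.04,0,0]],[[0,-0.0003,0.015],[0.04,0,0]],[[0,-0.0003,0.0135],[0.04,0,0]],[[0,0,0],[0,0,0]],[[0,0,0],[0,0,0]],[[0,0,0],[0,0,0]]]'
python3 -m handwheel '[[[0,0,0.001],[0,0,0]],[[0,0,0.001],[0,0,0]]]'
python3 -m handwheel '[[[0,0,0.001],[0,0,0]],[[0,0,0],[0,0,0]]]'
python3 -m handwheel '[[[0,0,0.001],[0,0,0]],[[0,0,0],[0,0,0]]]'
python3 -m handwheel '[[[0,0,0.001],[0,0,0]],[[0,0,0],[0,0,0]]]'
```

```text
t: 7.05
eef_pos: [0.6437, -0.1449, 0.1153]
eef_rot: [0.001, -0.548, 0.836, -0.001]
wrist_force: [0.3, 0.0, -2.1]
finger_gap: 0.0198
finger_force: 79.2
t: 7.25
eef_pos: [0.6434, -0.1448, 0.1125]
eef_rot: [0.0, -0.548, 0.836, -0.001]
wrist_force: [0.1, 0.3, -3.2]
finger_gap: 0.0194
finger_force: 79.3
t: 7.45
eef_pos: [0.643, -0.1448, 0.1107]
eef_rot: [-0.0, -0.548, 0.836, -0.0]
wrist_force: [0.3, 0.1, -3.7]
finger_gap: 0.0194
finger_force: 79.3
t: 7.65
eef_pos: [0.643, -0.1448, 0.1096]
eef_rot: [-0.0, -0.548, 0.836, -0.0]
wrist_force: [1.1, 0.7, -3.0]
finger_gap: 0.0196
finger_force: 79.3
t: 7.85
eef_pos: [0.643, -0.1448, 0.1086]
eef_rot: [-0.0, -0.548, 0.836, -0.0]
wrist_force: [-0.5, -1.1, -2.7]
finger_gap: 0.0199
finger_force: 79.3
```

```bash
f(){ grep -E 'eef_pos|wrist_force' | tr '\n' ' '; echo; }
python3 -m handwheel '[[[0,0,0.001],[0,0,0]],[[0,0,0],[0,0,0]]]'|f
python3 -m handwheel '[[[0,0,0.001],[0,0,0]],[[0,0,0],[0,0,0]]]'|f
python3 -m handwheel '[[[0,0,0.001],[0,0,0]],[[0,0,0],[0,0,0]]]'|f
python3 -m handwheel '[[[0,0,0.001],[0,0,0]],[[0,0,0],[0,0,0]]]'|f
python3 -m handwheel '[[[0,0,0.001],[0,0,0]],[[0,0,0],[0,0,0]]]'|f
```

```text
eef_pos: [0.643, -0.1448, 0.1076] wrist_force: [-0.5, -1.1, -3.1] 
eef_pos: [0.643, -0.1448, 0.1067] wrist_force: [0.4, 0.2, -2.4] 
eef_pos: [0.6432, -0.1449, 0.106] wrist_force: [-0.6, -0.5, -1.2] 
eef_pos: [0.6432, -0.1449, 0.105] wrist_force: [0.6, -0.2, -0.7] 
eef_pos: [0.6433, -0.1449, 0.104] wrist_force: [0.3, 0.4, 0.5]
```

```bash
f(){ grep -E 'eef_pos|wrist_force|gap' | tr '\n' ' '; echo; }
python3 -m handwheel '[[[0,0,0.001],[0,0,0]],[[0,0,0],[0,0,0]]]'|f
python3 -m handwheel '[[[0,0,0.001],[0,0,0]],[[0,0,0],[0,0,0]]]'|f
python3 -m handwheel '[[[0,0,0.001],[0,0,0]],[[0,0,0],[0,0,0]]]'|f
```

```text
eef_pos: [0.6433, -0.1449, 0.1029] wrist_force: [0.2, -0.1, -0.5] finger_gap: 0.0198 
eef_pos: [0.6433, -0.1449, 0.1019] wrist_force: [-0.6, 0.4, 1.1] finger_gap: 0.02 
eef_pos: [0.6433, -0.1449, 0.1013] wrist_force: [-0.6, -0.4, 1.2] finger_gap: 0.0198
```

```bash
f(){ grep -E 'eef_pos|wrist_force|gap' | tr '\n' ' '; echo; }
python3 -m handwheel '[[[0,0,0.001],[0,0,0]],[[0,0,0],[0,0,0]]]'|f
python3 -m handwheel '[[[0,0,0.001],[0,0,0]],[[0,0,0],[0,0,0]]]'|f
python3 - <<'E'
from h import *
v=[]
for i in range(4):
    im=viewer.capture('wrist'); v.append(bot.observe()['wrist_force'])
s=bot.observe();print(np.mean(v,0),s['eef_pos'],rot(s)[:,2])
np.save('pics/w4.npy',im);np.save('pics/w4s.npy',s,allow_pickle=True); cv2.imwrite('pics/w4.png',cv2.resize(im[150:310,150:370,::-1],(800,582),interpolation=cv2.INTER_CUBIC))
W=pose('wrist',s);print('btn pred (x=+1.5mm)',proj(W,s['eef_pos']+rot(s)@[.0015,0,-.044]))
E
```

```text
eef_pos: [0.6435, -0.1451, 0.1009] wrist_force: [-0.8, 0.9, 6.3] finger_gap: 0.0197 
eef_pos: [0.6436, -0.1451, 0.1004] wrist_force: [-1.5, 0.9, 7.3] finger_gap: 0.02 
[-2.0571  0.7639  7.0117] [ 0.6436 -0.1451  0.1003] [ 0.0015 -0.0014 -1.    ]
btn pred (x=+1.5mm) [258.8029 266.1411]
```

View pics/w4.png

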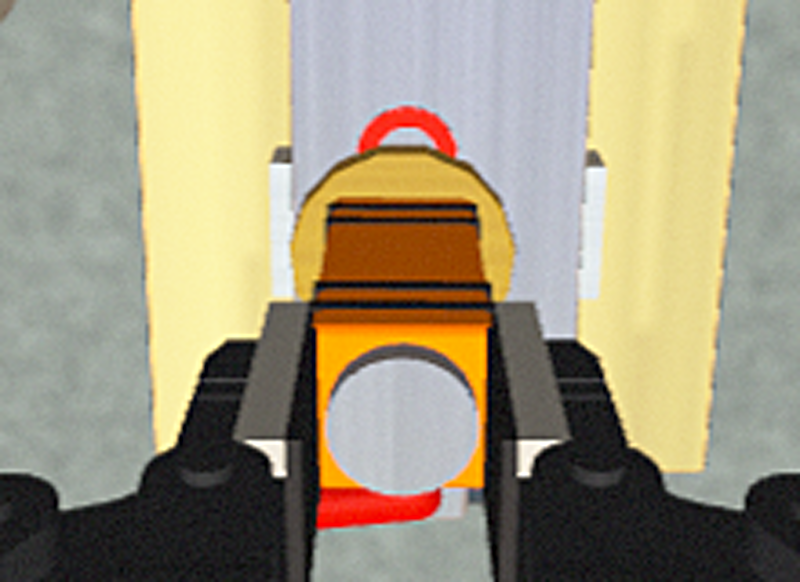

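The punch sits square in the fingers with no visible slip: button at crop (404,420), as predicted. The red ring is just ahead of the collar at (407,130). Force is about 10 N, near the peak, so I'll continue in half-millimetre steps.

```bash
f(){ grep -E 'eef_pos|wrist_force|gap' | tr '\n' ' '; echo; }
python3 -m handwheel '[[[0,0,0.0005],[0,0,0]],[[0,0,0],[0,0,0]]]'|f
python3 -m handwheel '[[[0,0,0.0005],[0,0,0]],[[0,0,0],[0,0,0]]]'|f
```

```text
eef_pos: [0.6436, -0.1451, 0.0998] wrist_force: [-1.0, 0.2, 6.1] finger_gap: 0.0197 
eef_pos: [0.6435, -0.145, 0.0989] wrist_force: [-1.4, -0.6, 4.5] finger_gap: 0.0198
```

```bash
f(){ grep -E 'eef_pos|wrist_force|gap' | tr '\n' ' '; echo; }
python3 -m handwheel '[[[0,0,0],[0,0,0]],[[0,0,0],[0,0,0]]]'|f
python3 -m handwheel '[[[0,0,0.0005],[0,0,0]],[[0,0,0],[0,0,0]]]'|f
```

```text
eef_pos: [0.6433, -0.145, 0.0981] wrist_force: [0.4, -0.1, 1.9] finger_gap: 0.0198 
eef_pos: [0.6432, -0.1449, 0.0971] wrist_force: [-0.8, -0.2, 2.6] finger_gap: 0.0199
```

The force rose to about 10 N, then dropped to about 4–5 N while the tool ran on 3 mm, so the punch snapped in the red ring. Lift and go to blue.

```bash
python3 -m handwheel '[[[0,0,-0.01],[0,0,0]],[[0,0,-0.015],[0,0,0]],[[0.0145,0.0028,0],[0,0,0]],[[0.0146,0.0029,0],[0,0,0]],[[0.0146,0.0029,0],[0,0,0]],[[0.0146,0.0029,0],[0,0,0]],[[0.0146,0.0029,0],[0,0,0]],[[0,0,0],[0,0,0]],[[0,0,0],[0,0,0]]]'
python3 - <<'E'
from h import *
s=bot.observe(); im=viewer.capture('wrist'); W=pose('wrist',s); print(proj(W,[.6003,-.2074,.036]),rot(s)[:,2],rot(s).T@(np.array([.6009,-.206,0.107])-s['eef_pos']))
for c,st in blobs(im,(100,125),110,60,(200,100,330,260),15): print(c,st,plane(W,c,.036))
E
```

```text
t: 11.75
eef_pos: [0.6004, -0.2066, 0.1224]
eef_rot: [-0.0, -0.548, 0.837, -0.0]
wrist_force: [-0.1, -0.6, -2.8]
finger_gap: 0.0197
finger_force: 80.5
[258.9637 184.4307] [-0.0003 -0.0005 -1.    ] [-0.0008 -0.0002  0.0154]
[258.9186 180.2851] [247 172  25  19 221] [ 0.599  -0.2105  0.036 ]
```

```bash
f(){ grep -E 'eef_pos|wrist_force' | tr '\n' ' '; echo; }
python3 -m handwheel '[[[-0.0004,0,0.008],[0,0,0]],[[-0.0004,0,0.007],[0,0,0]],[[0,0,0],[0,0,0]],[[0,0,0],[0,0,0]],[[0,0,0],[0,0,0]]]'|f
python3 -m handwheel '[[[0,0,0.001],[0,0,0]],[[0,0,0.001],[0,0,0]],[[0,0,0.001],[0,0,0]],[[0,0,0],[0,0,0]]]'|f
python3 -m handwheel '[[[0,0,0.001],[0,0,0]],[[0,0,0.001],[0,0,0]],[[0,0,0],[0,0,0]]]'|f
python3 -m handwheel '[[[0,0,0.001],[0,0,0]],[[0,0,0],[0,0,0]]]'|f
python3 -m handwheel '[[[0,0,0.001],[0,0,0]],[[0,0,0],[0,0,0]]]'|f
```

```text
eef_pos: [0.6012, -0.2051, 0.1074] wrist_force: [0.4, 0.0, -2.3] 
eef_pos: [0.6013, -0.2053, 0.1047] wrist_force: [0.2, -0.4, -0.6] 
eef_pos: [0.6013, -0.2053, 0.1025] wrist_force: [-0.1, 0.3, 0.1] 
eef_pos: [0.6013, -0.2053, 0.1015] wrist_force: [0.3, 0.2, 1.1] 
eef_pos: [0.6015, -0.2054, 0.1011] wrist_force: [-0.1, -0.3, 3.3]
```

```bash
f(){ grep -E 'eef_pos|wrist_force' | tr '\n' ' '; echo; }
python3 -m handwheel '[[[0,0,0.001],[0,0,0]],[[0,0,0],[0,0,0]]]'|f
python3 -m handwheel '[[[0,0,0.001],[0,0,0]],[[0,0,0],[0,0,0]]]'|f
python3 -m handwheel '[[[0,0,0.0005],[0,0,0]],[[0,0,0],[0,0,0]]]'|f
```

```text
eef_pos: [0.6016, -0.2055, 0.1006] wrist_force: [-0.8, 1.5, 6.2] 
eef_pos: [0.6016, -0.2055, 0.0999] wrist_force: [-1.7, 0.7, 7.1] 
eef_pos: [0.6015, -0.2054, 0.0989] wrist_force: [-0.7, 0.8, 4.4]
```

```bash
f(){ grep -E 'eef_pos|wrist_force' | tr '\n' ' '; echo; }
python3 -m handwheel '[[[0,0,0.0005],[0,0,0]],[[0,0,0],[0,0,0]]]'|f
python3 -m handwheel '[[[0,0,0.0005],[0,0,0]],[[0,0,0],[0,0,0]],[[0,0,0],[0,0,0]]]'|f
```

```text
eef_pos: [0.6013, -0.2053, 0.0976] wrist_force: [-0.1, 0.6, 2.5] 
eef_pos: [0.6012, -0.2052, 0.0965] wrist_force: [1.2, -0.3, 1.4]
```

The same force drop came in the blue ring. Lift and return.

```bash
python3 -m handwheel '[[[0,0,-0.01],[0,0,0]],[[0,0,-0.02],[0,0,0]],[[0,0,-0.025],[0,0,0]],[[0,0,-0.025],[0,0,0]],[[0,0,-0.015],[0,0,0]],[[0,0,0],[0,0,0]]]'|head -3
python3 - <<'E'
from h import *
Rg=R.from_matrix(np.array([[-.3455,-.9164,.2019],[-.794,.4002,.4575],[-.5001,-.0022,-.866]])).as_matrix()
plan(np.array([.5688,.1083,.0999])-.1*Rg[:,2],Rg,n=12)
E
```

```text
t: 15.1
eef_pos: [0.602, -0.2053, 0.1941]
eef_rot: [0.001, -0.548, 0.836, -0.001]
n 12 dist 0.2732559774008526 rot [ -0.0462 -29.9958   0.087 ]
[[[-0.0187,0.013,0.0006],[-0.0,-2.5,0.01]],[[-0.0186,0.013,0.0014],[-0.0,-2.5,0.01]],[[-0.0186,0.013,0.0022],[-0.0,-2.5,0.01]],[[-0.0184,0.013,0.003],[-0.0,-2.5,0.01]],[[-0.0183,0.013,0.0038],[-0.0,-2.5,0.01]],[[-0.0181,0.013,0.0046],[-0.0,-2.5,0.01]],[[-0.0179,0.013,0.0054],[-0.0,-2.5,0.01]],[[-0.0176,0.013,0.0062],[-0.0,-2.5,0.01]],[[-0.0173,0.013,0.007],[-0.0,-2.5,0.01]],[[-0.017,0.013,0.0077],[-0.0,-2.5,0.01]],[[-0.0167,0.013,0.0084],[-0.0,-2.5,0.01]],[[-0.0163,0.013,0.0092],[-0.0,-2.5,0.01]]]
```

```bash
python3 -m handwheel '[[[-0.0187,0.013,0.0006],[0,-2.5,0]],[[-0.0186,0.013,0.0014],[0,-2.5,0]],[[-0.0186,0.013,0.0022],[0,-2.5,0]],[[-0.0184,0.013,0.003],[0,-2.5,0]],[[-0.0183,0.013,0.0038],[0,-2.5,0]],[[-0.0181,0.013,0.0046],[0,-2.5,0]],[[-0.0179,0.013,0.0054],[0,-2.5,0]],[[-0.0176,0.013,0.0062],[0,-2.5,0]],[[-0.0173,0.013,0.007],[0,-2.5,0]],[[-0.017,0.013,0.0077],[0,-2.5,0]],[[-0.0167,0.013,0.0084],[0,-2.5,0]],[[-0.0163,0.013,0.0092],[0,-2.5,0]]]'
python3 -m handwheel '[[[0,0,0],[0,0,0]],[[0,0,0],[0,0,0]],[[0,0,0],[0,0,0]]]'|head -1
python3 - <<'E'
from h import *
Rg=R.from_matrix(np.array([[-.3455,-.9164,.2019],[-.794,.4002,.4575],[-.5001,-.0022,-.866]])).as_matrix()
s=bot.observe();plan(np.array([.5688,.1083,.0999])-.065*Rg[:,2],Rg,n=3);print(s['wrist_force'])
im=viewer.capture('wrist'); cv2.imwrite('pics/w5.png',cv2.resize(im[100:310,120:400,::-1],(800,600),interpolation=cv2.INTER_CUBIC))
E
```

```text
t: 16.3
eef_pos: [0.5461, 0.0634, 0.1828]
eef_rot: [0.215, -0.529, 0.808, 0.143]
wrist_force: [-0.9, 0.0, -2.5]
finger_gap: 0.0196
finger_force: 81.2
t: 16.6
n 3 dist 0.03332926517570942 rot [ 0.1832 -0.1277 -0.0344]
[[[-0.0007,-0.0003,0.0111],[0.06,-0.04,-0.01]],[[-0.0007,-0.0003,0.0111],[0.06,-0.04,-0.01]],[[-0.0007,-0.0003,0.0111],[0.06,-0.04,-0.01]]]
[-0.3172 -0.6623 -1.8779]
```

View pics/w5.png

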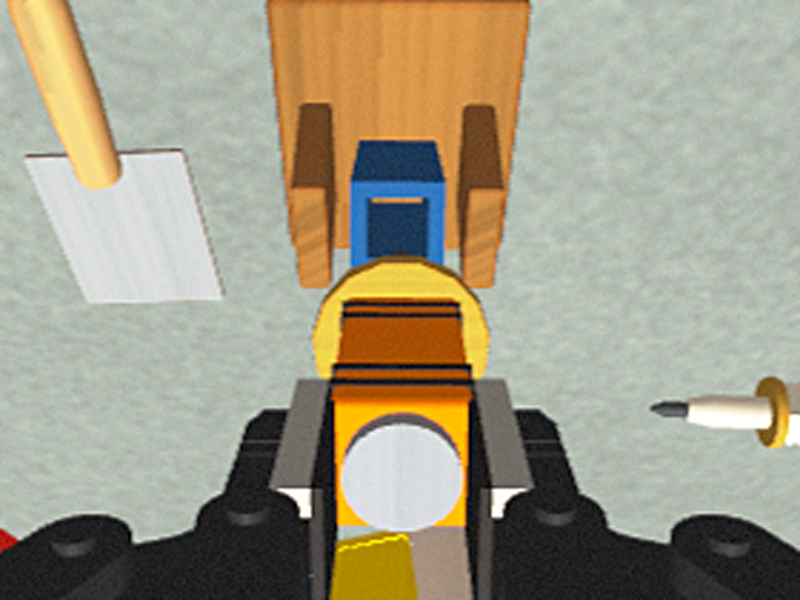

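The open mouth is at crop (398,225), in line with the punch axis (402). The wrist pose matches the recorded line, so insert.

```bash
python3 -m handwheel '[[[-0.0007,-0.0003,0.011],[0.06,-0.04,0]],[[-0.0007,-0.0003,0.011],[0.06,-0.04,0]],[[-0.0007,-0.0003,0.011],[0.06,-0.04,0]],[[0,0,0],[0,0,0]],[[0,0,0],[0,0,0]],[[0,0,0],[0,0,0]]]'
python3 - <<'E'
from h import *
Rg=R.from_matrix(np.array([[-.3455,-.9164,.2019],[-.794,.4002,.4575],[-.5001,-.0022,-.866]])).as_matrix()
plan(np.array([.5688,.1083,.0999])-.03*Rg[:,2],Rg,n=4)
E
```

```text
t: 17.25
eef_pos: [0.556, 0.0789, 0.1574]
eef_rot: [0.218, -0.529, 0.808, 0.141]
wrist_force: [-0.6, -0.7, -2.9]
finger_gap: 0.0192
finger_force: 81.2
n 4 dist 0.035846531898785484 rot [-0.0624  0.0712  0.0225]
[[[0.0003,0.0,0.009],[-0.02,0.02,0.01]],[[0.0002,0.0,0.009],[-0.02,0.02,0.01]],[[0.0002,0.0,0.009],[-0.02,0.02,0.01]],[[0.0002,0.0,0.009],[-0.02,0.02,0.01]]]
```

```bash
f(){ grep -E 'eef_pos|wrist_force' | tr '\n' ' '; echo; }
python3 -m handwheel '[[[0.0003,0,0.009],[0,0,0]],[[0.0002,0,0.009],[0,0,0]],[[0.0002,0,0.009],[0,0,0]],[[0.0002,0,0.009],[0,0,0]],[[0,0,0],[0,0,0]],[[0,0,0],[0,0,0]]]'|f
python3 -m handwheel '[[[0,0,0.006],[0,0,0]],[[0,0,0.006],[0,0,0]],[[0,0,0.006],[0,0,0]],[[0,0,0],[0,0,0]],[[0,0,0],[0,0,0]]]'|f
python3 -m handwheel '[[[0,0,0.004],[0,0,0]],[[0,0,0.004],[0,0,0]],[[0,0,0],[0,0,0]],[[0,0,0],[0,0,0]]]'|f
```

```text
eef_pos: [0.5626, 0.0948, 0.1251] wrist_force: [-0.2, 0.0, -1.9] 
eef_pos: [0.5663, 0.103, 0.1097] wrist_force: [0.0, -0.2, -2.0] 
eef_pos: [0.5679, 0.1067, 0.1028] wrist_force: [0.1, 0.7, -2.6]
```

```bash
f(){ grep -E 'eef_pos|wrist_force' | tr '\n' ' '; echo; }
python3 -m handwheel '[[[0,0,0.0015],[0,0,0]],[[0,0,0.001],[0,0,0]],[[0,0,0],[0,0,0]]]'|f
python3 -m handwheel '[[[0,0,0.001],[0,0,0]],[[0,0,0],[0,0,0]],[[0,0,0],[0,0,0]]]'|f
python3 -m handwheel '[[[0,0,0.001],[0,0,0]],[[0,0,0],[0,0,0]],[[0,0,0],[0,0,0]]]'|f
```

```text
eef_pos: [0.5684, 0.1079, 0.1007] wrist_force: [-1.2, 1.3, -2.1] 
eef_pos: [0.5688, 0.1083, 0.1] wrist_force: [-0.8, 0.5, -2.8] 
eef_pos: [0.5689, 0.1082, 0.0999] wrist_force: [-3.5, -2.8, 4.3]
```

Seated: contact is felt at the original grasp pose. Open and back out along the axis.

```bash
python3 -m handwheel '[[[0,0,-0.0005],[0,0,0]],[[0,0,0],[0,0,0]],[[0,0,0],[0,0,0]],[[0,0,0],[0,0,0]],[[0,0,0],[0,0,0]],[[0,0,0],[0,0,0]],[[0,0,0],[0,0,0]],[[0,0,0],[0,0,0]],[[0,0,0],[0,0,0]]]' 1
python3 -m handwheel '[[[0,0,-0.01],[0,0,0]],[[0,0,-0.02],[0,0,0]],[[0,0,-0.025],[0,0,0]],[[0,0,-0.025],[0,0,0]],[[0,0,-0.017],[0,0,0]],[[0,0,0],[0,0,0]],[[0,0,0],[0,0,0]]]'
python3 - <<'E'
from h import *
s=bot.observe(); im=viewer.capture('wrist'); cv2.imwrite('pics/w6.png',cv2.resize(im[:,:,::-1],(800,600),interpolation=cv2.INTER_CUBIC))
W=pose('wrist',s);a=np.radians(-113.6); z=np.array([.5*np.cos(a),.5*np.sin(a),.866]); M=np.array([.5707,.115,.088]);y=rot(s)[:,1]
print('button pred',proj(W,M+.058*z)/.64,'collar',proj(W,M+.006*z+.018*y)/.64,proj(W,M+.006*z-.018*y)/.64)
E
```

```text
t: 20.55
eef_pos: [0.5688, 0.1085, 0.0995]
eef_rot: [0.218, -0.529, 0.808, 0.141]
wrist_force: [0.4, 0.0, 0.7]
finger_gap: 0.0854
finger_force: 0.0
t: 21.25
eef_pos: [0.5491, 0.064, 0.1838]
eef_rot: [0.218, -0.529, 0.808, 0.141]
wrist_force: [0.3, 0.8, -1.2]
finger_gap: 0.0858
finger_force: 0.0
button pred [407.2371 310.9229] collar [440.47   280.9536] [374.3021 281.0531]
```

View pics/w6.png

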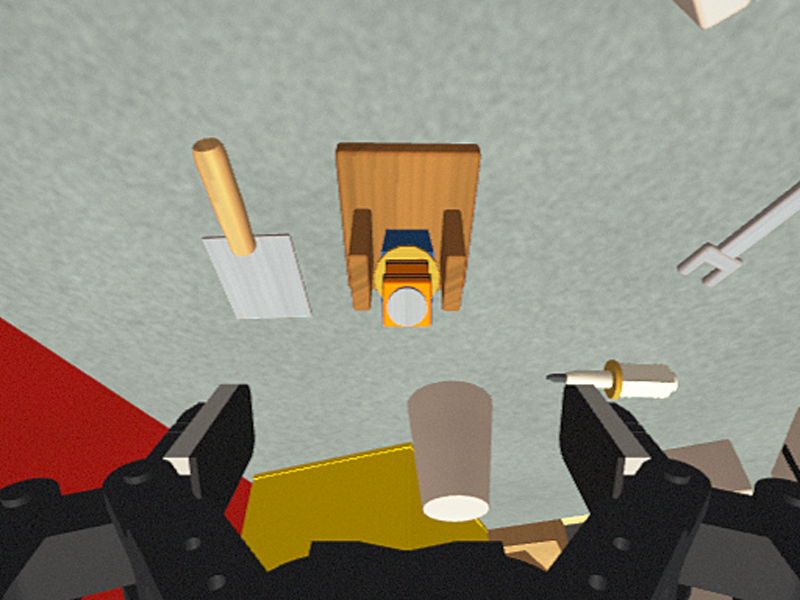

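The punch is back as at the start: button at (407,308) against (407,311) predicted, collar on the mouth. Nothing else has moved.

```bash
python3 -c "
from rig import bot
print(bot.finish_job())"
```

```text
the job is handed in; nothing more can be done
None
```

The punch snapped in the red ring and then the blue ring (judged by the force drop at each), is seated back in its leaning holder and released, and the job was handed in at about 21 s; no verdict came back.

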